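Index the drilling fixture by one hole

ROBOT

A 6-joint arm with a two-finger parallel gripper is mounted at the origin on the work surface. World frame = base frame: x ahead of the robot, y to its left, z up, the work surface at z = 0. Lengths are in m, angles in degrees, forces in N, time in s.
With the tool pointing down it reaches from about 0.375 to 0.9 m from the base axis. Payload 3.1 kg.
Tool frame: the origin (TCP) lies at the very end of the fingers, on their centre line; the grasp point (between the pads) lies 19 mm behind it; z points along the fingers, y is the line along which they close (so a half turn about z gives the same grasp; the last joint's range is limited). The gripper opens to 87 mm and grips with 3 to 60 N. Pads are 19 mm wide; open, the fingers measure 117 mm over their backs; the gripper's body (75 mm by 190 mm) begins 51 mm behind the grasp point.
Start: joints at [-74.456, 30.224, 82.088, -0, 67.689, -10.227], TCP at [0.272, -0.563, 0.223] pointing down, gripper open.
Joint ranges: [-176.69, 176.69], [-43.24, 126.21], [12.49, 139.97], [-82, 262], [0, 151.66], [-163.58, 163.58]. Speed limits (degrees/s): [159.86, 159.86, 180, 180, 180, 180].

INTERFACE

Orientations are given as a 3x3 rotation matrix whose columns are the frame's x, y, z axes.
In Python, from rig import readout, cams, bot gives the robot as it stands.
- The arm moves only by the shell command python3 -m inch 'ROWS'. ROWS is JSON, a list of rows, each a list of 5 numbers: the shift along the world's x, y, z in cm, then the turn about the world's z in degrees, then the finger opening in cm, from 0 to 8.7. In form: [[dx, dy, dz, twist, fingers], ...]. A call has 1 to 10 rows; each row is the pose to reach, as a shift and turn from the pose commanded when the call began; what a row does not reach only later rows make up. A row lasts 1/12 s, in which the tool goes at most 41.7 mm and 7.16 degrees, less where a joint would pass 70% of its speed; a pose out of reach is approached as far as the arm can. A call with a gripper value outside its range is refused whole. The fingers move at their own pace and stop on an object; the grip force is fixed at half the most. Time passes only in rows, so rows that repeat a pose let the fingers close. It gives the time, the measured TCP pose, the force, the opening and the grip force at its end, in the units of the state.
- readout.read_state(): the state, without advancing time (a new reading comes with each control period).
- cams.capture(name): name is "scene" or "side" or "wrist"; returns a dict with "image" (420x560x3 uint8, blue, green, red), "intrinsics" (3x3 intrinsics, pixels), "xyz" and "rotation" of the camera in the world; the wrist camera has in their place "tool_from_camera" (4x4, takes a point from camera to tool coordinates, whose origin is the TCP and whose axes are the flange's). Camera axes: x right, y down, z forward; pixel columns grow to the right and rows downward; lengths in m; the calibration is good to about 2 mm. A picture is of the moment at which its call begins: read the wrist's pose just before it. There is no depth.
- bot.hand_in(): hands the job in; it is judged then, once.
The state is a dict: "time_s": time; "joint_positions": joint angles; "qvel": joint speeds; "tau": joint torques, N m; "position": TCP position; "tcp_rot": TCP orientation; "force": force on the tool from outside, world axes, zero at the start; "moment": the same for the moment, N m; "opening": opening from 0.0 (shut) to 1.0 (fully open); "grasp_force": force on a finger pad.
Only numpy, scipy, OpenCV 4.12 (cv2) and the standard library are available. Lean on these libraries where they do the work, as an engineer would, in place of code of your own. Each camera call takes 0.05 s, during which the arm holds its last target. There are 200 camera calls.

TASK

Bring the copper boards on the rotary table round to their next drilling position: press the spring plunger on the index arm fully in to free the table, and swing the table counter-clockwise (seen from above) until the plunger springs right out again in the very next hole of the index ring and locks it. Do not overrun that hole or turn the table backwards; let the boards ride along on their pins, pick nothing up, and leave everything else on the bench where it lies.

Things in the scene. Friction and masses are not known exactly. Their poses are not given: they have to be found in the camera images.
- plunger_cap (a point): Centre of the flat top of the plunger's round black cap (40 mm diameter, 7 mm thick) on the aluminium index arm that sticks out from the turntable over the index ring. Plunger out: top 104 mm above the bench, 20 mm above the arm. It is pressed straight down and goes round with the table on a circle of 130 mm radius about the table's axis. z axis up, x axis level, towards the table's axis.
- leading_cheek (a point): Middle of the inner face of the index arm's upright cheek that leads when the table turns counter-clockwise, at cap height. A like cheek stands behind the cap. Each is 7 mm thick, 44 mm long radially, its top 118 mm above the bench (14 mm above the cap when out); inner faces 52 mm apart, 26 mm from the cap's centre. Shut fingertips fit between; pushing a cheek turns the table.
- plunger (a joint): Plunger travel in m: 0 = out (up), 0.013 = fully in (down). Spring: about 6 N to start, 12 N fully in. Out, in a hole, it locks the table (play 0.012 rad either way). It frees the table at 0.011 or deeper; between holes its round-nosed pin rides under the ring, so it stays in at about 0.011 by itself, and springs out as it comes under a hole (the nose centres itself within about 4 mm).
- turntable (a joint): Angle of the turntable in rad, about the vertical: close to 0 at the start (plunger in its first hole), growing counter-clockwise seen from above. The ring has 12 equal holes, 30 degrees apart: the next hole is at 0.5236 (68 mm of arc at the plunger). The table turns stiffly (about 0.3 N m, 2.5 N at the plunger) and stays where it is left.
- table_top (a point): Centre of the turntable's top face, on its vertical axis of turning, 90 mm above the bench. The turntable is a steel disc of 200 mm diameter; under it lies the fixed aluminium index ring of 296 mm diameter, top 66 mm above the bench.
- next_hole (a point): Mouth of the next hole (15 mm diameter) in the top of the fixed index ring, 66 mm above the bench; the plunger's centre line must end above it. 130 mm from the table's axis.
- fixture: The fixed indexing drilling fixture; origin on the bench under the table's axis, -x axis towards the plunger's first hole. In its frame a steel column (28 mm diameter, 245 mm high) at x 60, y 185 mm carries a drilling spindle at x 30, y 45 mm (50 mm diameter, from the drill's tip 108 mm above the bench to 230 mm), on the far side of the axis from the plunger.
- boards_center (a point): Centre of the pinned pack of copper-clad boards, 130 x 100 x 8 mm, lying loose on two short pins on the turntable, its underside 90 mm above the bench and its centre over the axis. It must ride along, not be lifted or pushed off.
- bit_block: Loose wooden block with drill bits, 40 x 80 x 30 mm, bits up to 58 mm high; origin at the centre of its underside. Bystander near the fixture.
- screw_jar: Loose jar, 56 mm diameter, 62 mm high; origin at the centre of its underside. Bystander near the fixture.
- chip_brush: Loose brush, about 170 mm long, lying along its x axis; bystander near the fixture.
- tape_roll: Loose cardboard ring, 90 mm diameter, 25 mm high; origin at the centre of its underside. Bystander.
- screwdriver: Loose screwdriver lying along its x axis. Bystander.
- spanner: Loose spanner lying along its x axis. Bystander.
- spare_board: Loose copper-clad board, 100 x 130 x 5 mm, lying flat on the bench; origin at the centre of its underside. Bystander.
Mind the look-alikes: they are no part of the job. What is shaped like the part that bears boards_center but pink or purple is not meant.

How it is judged:
By the outcome, as a careful person would: the job done as asked, in the order asked, and still so for the second after the job is handed in, with the robot touching nothing.
It also fails if it takes over 42 s, if anything falls off the work surface, if the arm or the gripper's body presses on something with over 40 N, if the wrist force passes 120 N, or if a joint passes its speed limit or range.

## Working session

There is one attempt and no reset: what is moved stays moved. The work goes in short steps, Python scripts to look and compute and a shell command to move; the robot and the scene stay as the last step left them, time stands still between calls to the robot, and variables do not carry over. Pictures are saved under pics/ and viewed, at most 10 in all, crops included, and the job is handed in when it is done.

```bash
mkdir -p pics
python3 - <<'E'
from rig import readout,cams
import cv2
for n in("scene","side"):
    c=cams.capture(n); cv2.imwrite(f"pics/{n}0.png",c["image"]); print(n,c["intrinsics"],c["xyz"],c["rotation"])
s=readout.read_state(); print(s["time_s"],s["position"],s["tcp_rot"],s["force"])
E
```

```text
scene [[411.10880985   0.         284.70327961]
 [  0.         411.10880985 206.7550774 ]
 [  0.           0.           1.        ]] [1.24758402 0.17441018 1.06430485] [[-0.20684211  0.8080743  -0.55157254]
 [ 0.97823108  0.16116596 -0.1307268 ]
 [-0.01674225 -0.56660521 -0.8238193 ]]
side [[437.04093247   0.         273.40876644]
 [  0.         437.04093247 211.87800874]
 [  0.           0.           1.        ]] [ 0.21867749 -1.21968774  0.86486972] [[ 0.96187886 -0.13829033  0.23593396]
 [-0.273442   -0.49991672  0.82177414]
 [ 0.00430392 -0.85496143 -0.51867372]]
0.1 [ 0.27156985 -0.56218691  0.22167361] [[ 9.00538669e-01  4.34775584e-01 -5.45563962e-04]
 [ 4.34775799e-01 -9.00536738e-01  1.89432244e-03]
 [ 3.32304755e-04 -1.94310862e-03 -9.99998057e-01]] [-0.07375285 -0.8897254  -0.34630117]
```

View pics/scene0.png

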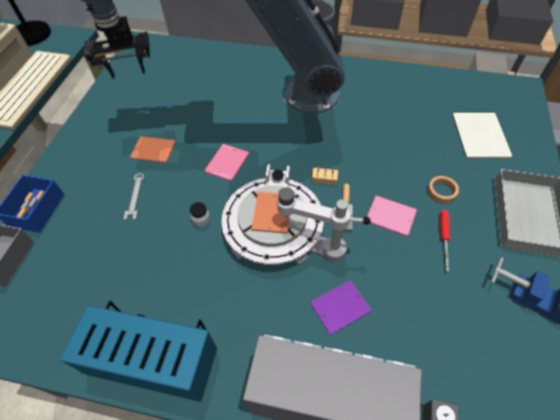

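View pics/side0.png

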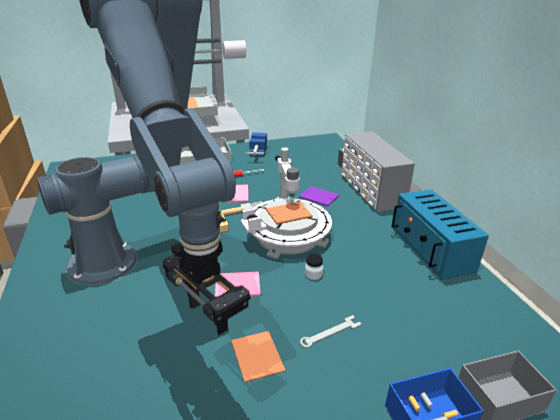

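The scene shows one fixture. Its table is at about (272,218) with the orange board pack on it, and the black cap on the index arm is at about (278,176). Things that could be mistaken for it are the black jar lid (199,209), the black drill crank knob (366,220), and the pink (227,162), (391,215), purple (341,306) and orange (153,149) loose boards. I choose the cap at (278,176) and will check it in a close crop.

Run:
```python
import cv2
a=cv2.imread("pics/scene0.png")[145:275,180:380]
cv2.imwrite("pics/crop1.png",cv2.resize(a,None,fx=4,fy=4,interpolation=cv2.INTER_CUBIC))
```

```text
(no output)
```

View pics/crop1.png

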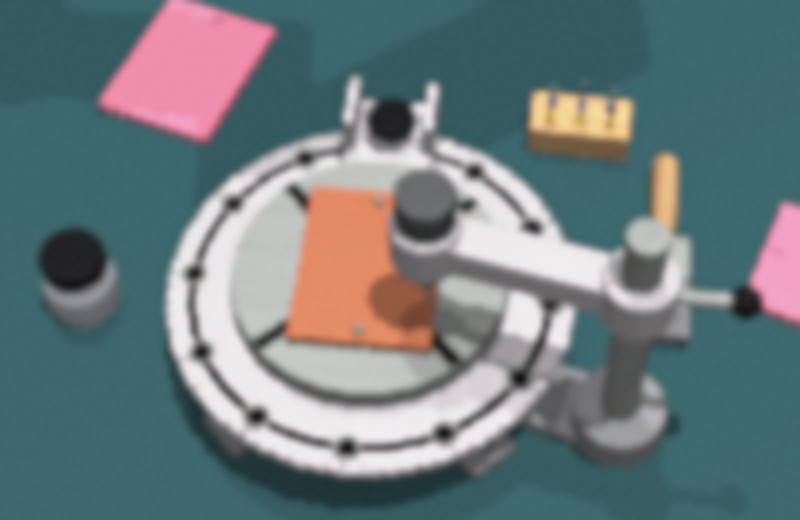

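```bash
cat > h.py <<'E'
import numpy as np
def ray(c,u,v,z):
    d=c["rotation"]@np.linalg.solve(c["intrinsics"],[u,v,1.]); o=np.array(c["xyz"]); return (o+d*(z-o[2])/d[2])[:2]
E
python3 - <<'E'
from h import *; from rig import cams
from scipy.optimize import least_squares
c=cams.capture("scene"); c={k:np.array(c[k]) for k in("xyz","rotation","intrinsics")}
P=lambda u,v,z:ray(c,180+(u+.5)/4-.5,145+(v+.5)/4-.5,z)
H=[(305,158),(233,202),(194,272),(202,351),(256,416),(347,446),(445,432),(520,378),(551,305),(532,227),(474,171)]
p=np.array([P(*h,.066) for h in H])
def f(q):
    a=q[2]+np.radians(30)*np.arange(1,12); return (p-(q[:2]+.13*np.c_[np.cos(a),np.sin(a)])).ravel()
r=least_squares(f,[*p.mean(0),np.pi]); cx,cy,a=r.x
print(r.x,np.degrees(a),abs(r.fun).max())
print("cap from img",P(391,120,.104),"from ring",cx+.13*np.cos(a),cy+.13*np.sin(a))
for t in range(0,36,5):
    b=a+np.radians(t);print(t,cx+.13*np.cos(b),cy+.13*np.sin(b))
X=np.array([-np.cos(a),-np.sin(a)]);Y=np.array([-X[1],X[0]])
for n,x,y in(("spindle",.03,.045),("col",.06,.185)):print(n,np.array([cx,cy])+x*X+y*Y)
print("jar",P(73,260,.062),"bits",P(580,110,.04))
E
```

```text
[ 0.61970882 -0.01210366  3.23921431] 185.5933089070013 0.0019782865392558024
cap from img [ 0.49456005 -0.02370499] from ring 0.4903277769174108 -0.024774327276849827
0 0.4903277769174108 -0.024774327276849827
5 0.4919244323027109 -0.03600241242435352
10 0.4944936040328911 -0.047048613632001496
15 0.4980157391597765 -0.057828862638724964
20 0.502464032108328 -0.06826111524029033
25 0.5078046286832546 -0.07826597569523337
30 0.5139968837198806 -0.08776730097439209
35 0.5209936704183915 -0.096692780255335
spindle [0.64517998 0.03560609]
col [0.66139181 0.17786352]
jar [ 0.63683506 -0.23443258] bits [0.40502047 0.10946662]
```

```bash
python3 -m inch '[[15,36,0,-20,0],[15,36,0,-20,0],[15,36,0,-20,0],[15,36,0,-20,0],[15,36,0,-20,0],[15,36,0,-20,0],[15,36,0,-20,0],[15,36,0,-20,0],[15,36,0,-20,0],[15,36,0,-20,0]]'
```

```text
time_s: 0.98
position: [0.4219, -0.1976, 0.2223]
tcp_rot: [[0.995, 0.104, -0.001], [0.104, -0.995, 0.003], [-0.001, -0.003, -1.0]]
force: [-0.7, -0.3, 0.2]
opening: 0.327
grasp_force: 0.0
```

```bash
python3 -m inch '[[7,17.3,0,0,0],[7,17.3,0,0,0],[7,17.3,0,0,0],[7,17.3,0,0,0],[7,17.3,0,0,0],[7,17.3,-6,0,0],[7,17.3,-8,0,0],[7,17.3,-8,0,0],[7,17.3,-8,0,0]]'
python3 - <<'E'
from rig import readout,cams
import cv2,numpy as np
s=readout.read_state();print(s["position"],s["opening"])
c=cams.capture("wrist");T=np.array(c["tool_from_camera"]);print(T.round(4).tolist())
w=c["image"]
a=cams.capture("scene")["image"][145:235,220:340]
b=cams.capture("side")["image"][160:270,210:350]
r=lambda i:cv2.resize(i,(400,300),interpolation=cv2.INTER_CUBIC)
cv2.imwrite("pics/m2.png",np.vstack([np.hstack([r(a),r(b)]),np.hstack([r(w),r(w[200:])])]))
E
```

```text
time_s: 1.73
position: [0.49, -0.0292, 0.141]
tcp_rot: [[0.995, 0.101, -0.006], [0.101, -0.995, 0.002], [-0.006, -0.002, -1.0]]
force: [-0.6, -0.8, -0.2]
opening: 0.004
grasp_force: 0.0
[ 0.49001773 -0.02917704  0.14099766] 0.0036817998762112224
[[-0.0005, -0.9672, -0.254, 0.0687], [1.0, -0.0007, 0.0006, 0.0007], [-0.0007, -0.254, 0.9672, -0.162], [0.0, 0.0, 0.0, 1.0]]
```

View pics/m2.png

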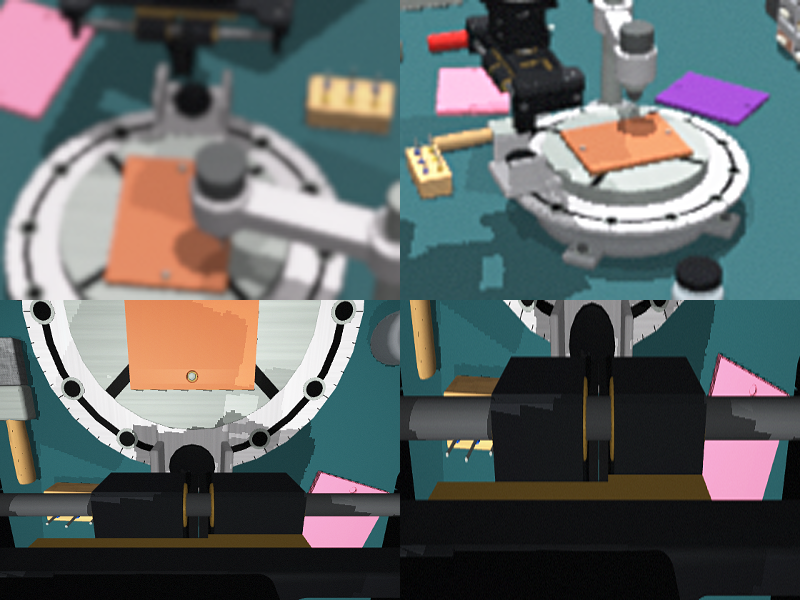

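The montage shows the tool above the cap. In the wrist view (lower left) the cap is at (193,465), between the two cheeks, and the shut fingers are at column 198, so they are lined up to about 4 mm and still settling.

```bash
python3 -m inch '[[0.1,0,-1,0,0],[0.1,0,-2,0,0],[0.1,0,-3,0,0],[0.1,0,-3.4,0,0],[0.1,0,-3.8,0,0],[0.1,0,-4.1,0,0],[0.1,0,-4.4,0,0],[0.1,0,-4.4,0,0]]'
```

```text
time_s: 2.55
position: [0.4934, -0.0302, 0.0994]
tcp_rot: [[0.995, 0.101, 0.002], [0.101, -0.995, -0.001], [0.001, 0.001, -1.0]]
force: [-1.5, -0.4, 7.1]
opening: 0.002
grasp_force: 3.6
```

```bash
python3 -m inch '[[0,0.2,-0.3,0,0],[0,0.2,-0.6,0,0],[0,0.2,-0.8,0,0],[0,0.2,-0.8,0,0],[0,0.2,-0.8,0,0]]'
```

```text
time_s: 2.97
position: [0.4933, -0.0285, 0.0921]
tcp_rot: [[0.995, 0.101, 0.002], [0.101, -0.995, -0.001], [0.002, 0.002, -1.0]]
force: [-2.7, -1.7, 10.0]
opening: 0.006
grasp_force: 5.2
```

```bash
python3 -m inch '[[0,0,-0.1,0,0],[0,0,-0.2,0,0],[0,0,-0.2,0,0]]'
```

```text
time_s: 3.22
position: [0.4934, -0.0285, 0.0913]
tcp_rot: [[0.995, 0.101, 0.002], [0.101, -0.995, -0.002], [0.002, 0.002, -1.0]]
force: [-5.1, -1.7, 19.3]
opening: 0.007
grasp_force: 9.7
```

```bash
python3 -m inch '[[0,-0.3,0,1,0],[0.05,-0.6,0,2,0],[0.1,-0.9,0,4,0],[0.2,-1.2,0,5,0],[0.25,-1.5,0,6,0],[0.3,-1.8,0,8,0],[0.4,-2.1,0,9,0],[0.45,-2.3,0,10,0],[0.45,-2.3,0,10,0]]'
python3 - <<'E'
from rig import cams
import cv2,numpy as np
a=cams.capture("scene")["image"][145:235,220:340]
w=cams.capture("wrist")["image"]
cv2.imwrite("pics/m3.png",np.hstack([cv2.resize(i,(400,300),interpolation=cv2.INTER_CUBIC) for i in(a,w)]))
E
```

```text
time_s: 3.97
position: [0.4987, -0.0515, 0.0913]
tcp_rot: [[0.962, 0.272, 0.004], [0.272, -0.962, -0.002], [0.004, 0.003, -1.0]]
force: [-2.6, 0.5, 17.4]
opening: 0.005
grasp_force: 8.7
```

View pics/m3.png

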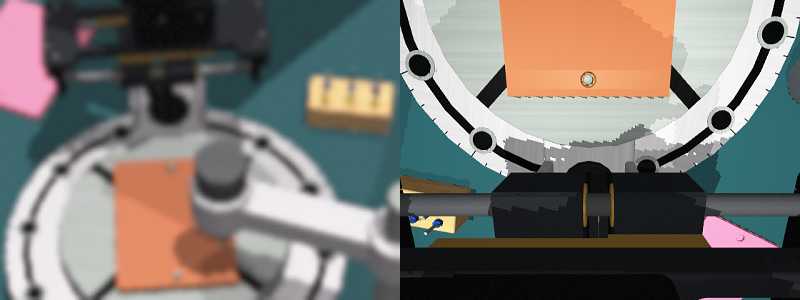

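The left view shows that the index arm has moved off the first hole, with the cap now at about (168,105). In the wrist view the board edge is still square to the twisted tool, so the table has turned about 10°. I'll release the plunger now and push the leading cheek with the fingertips just above the cap.

```bash
python3 -m inch '[[0,0,0.8,0,0],[0,0,1.7,0,0],[0.15,-0.4,1.7,2,0],[0.3,-0.8,1.7,4,0],[0.45,-1.2,1.7,6,0],[0.6,-1.6,1.7,8,0],[0.8,-2,1.7,10,0],[0.95,-2.4,1.7,12,0],[1.1,-2.7,1.7,13,0],[1.1,-2.7,1.7,13,0]]'
```

```text
time_s: 4.9
position: [0.5084, -0.0756, 0.1064]
tcp_rot: [[0.877, 0.48, 0.001], [0.48, -0.877, 0.004], [0.002, -0.003, -1.0]]
force: [1.0, 6.2, 1.8]
opening: 0.004
grasp_force: 2.6
```

```bash
python3 -m inch '[[0.15,-0.25,0.1,1,0],[0.3,-0.5,0.2,3,0],[0.45,-0.7,0.2,4,0],[0.6,-0.95,0.2,5,0],[0.7,-1.1,0.2,6,0],[0.8,-1.2,0.2,7,0],[0.8,-1.2,0.2,7,0]]'
python3 - <<'E'
from rig import cams
import cv2,numpy as np
a=cams.capture("scene")["image"][145:235,220:340]
w=cams.capture("wrist")["image"]
cv2.imwrite("pics/m4.png",np.hstack([cv2.resize(i,(400,300),interpolation=cv2.INTER_CUBIC) for i in(a,w)]))
E
```

```text
time_s: 5.48
position: [0.514, -0.0858, 0.1068]
tcp_rot: [[0.812, 0.583, -0.005], [0.583, -0.812, 0.007], [0.0, -0.009, -1.0]]
force: [-0.6, 9.4, -2.8]
opening: 0.008
grasp_force: 4.1
```

View pics/m4.png

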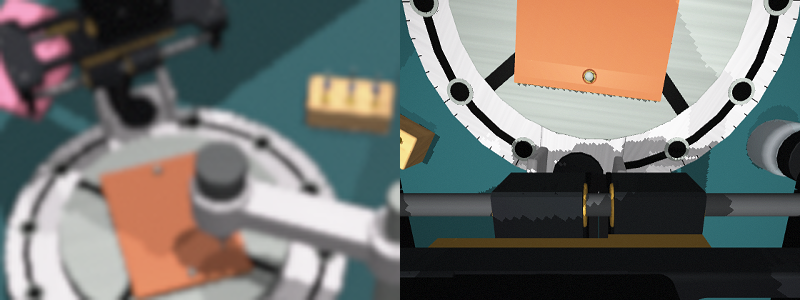

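The left view shows the cap at about (140,108), not yet at the next hole. In the wrist view the board lags the tool by about 7°, which puts the table at about 23°. I'll go on in small steps and watch the force.

```bash
python3 -m inch '[[0.1,-0.15,0.1,0,0],[0.2,-0.3,0.1,0,0],[0.3,-0.4,0.1,0,0],[0.4,-0.55,0.1,0,0],[0.5,-0.7,0.1,0,0],[0.55,-0.75,0.1,0,0],[0.55,-0.75,0.1,0,0]]'
```

```text
time_s: 6.17
position: [0.5189, -0.0926, 0.1073]
tcp_rot: [[0.813, 0.583, -0.006], [0.583, -0.813, 0.009], [-0.0, -0.011, -1.0]]
force: [0.8, 9.6, -4.0]
opening: 0.004
grasp_force: 4.4
```

```bash
python3 -m inch '[[0.06,-0.08,0,0,0],[0.12,-0.16,0,0,0],[0.18,-0.24,0,0,0],[0.18,-0.24,0,0,0],[0.18,-0.24,0,0,0]]'
```

```text
time_s: 6.58
position: [0.5233, -0.0993, 0.1086]
tcp_rot: [[0.811, 0.585, -0.001], [0.585, -0.811, 0.0], [-0.0, -0.001, -1.0]]
force: [-1.2, 1.8, -0.8]
opening: 0.003
grasp_force: 1.0
```

```bash
python3 - <<'E'
from rig import cams
import cv2,numpy as np
a=cams.capture("scene")["image"][145:235,220:340]
b=cams.capture("side")["image"][160:250,230:350]
cv2.imwrite("pics/m5.png",np.hstack([cv2.resize(i,(400,300),interpolation=cv2.INTER_CUBIC) for i in(a,b)]))
E
python3 -m inch '[[-0.3,0.4,0,0,0],[-0.3,0.4,1,0,0],[-0.3,0.4,3,0,0],[-0.3,0.4,6,0,0],[-0.3,0.4,9,0,0],[-4,0.4,10,0,0],[-8,0.4,10,0,0],[-8,0.4,10,0,0],[-8,0.4,10,0,0]]'
python3 - <<'E'
from rig import cams
import cv2,numpy as np
a=cams.capture("scene")["image"][145:275,180:380]
cv2.imwrite("pics/m6.png",cv2.resize(a,None,fx=4,fy=4,interpolation=cv2.INTER_CUBIC))
E
```

```text
time_s: 7.43
position: [0.4411, -0.0952, 0.2094]
tcp_rot: [[0.812, 0.584, -0.001], [0.584, -0.812, -0.0], [-0.001, -0.0, -1.0]]
force: [-0.5, -0.3, 1.0]
opening: 0.003
grasp_force: 0.0
```

View pics/m6.png

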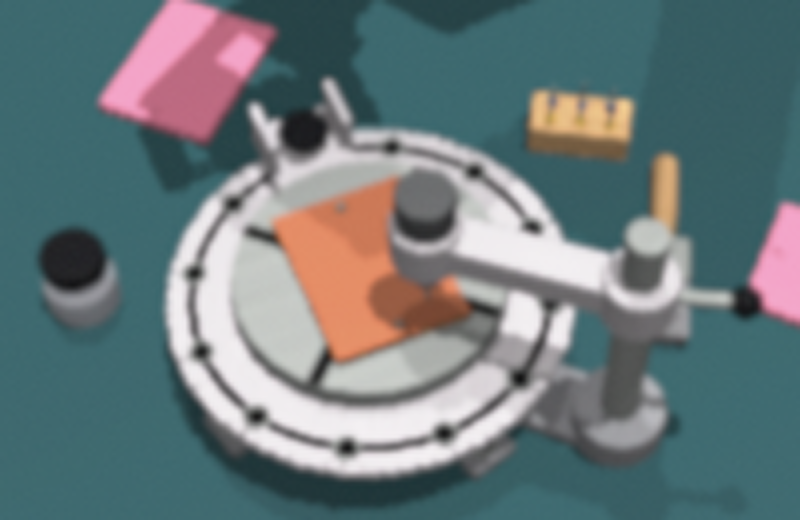

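View pics/m5.png

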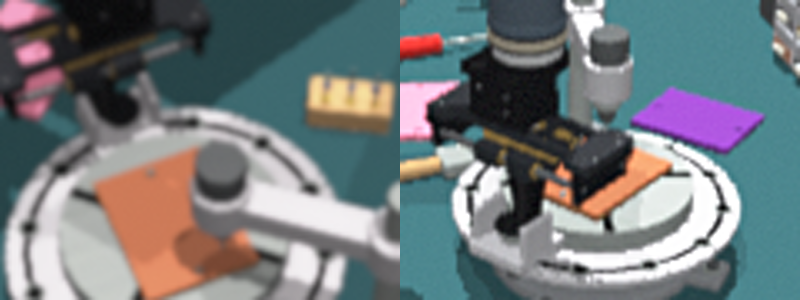

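After backing off, the cap is at crop (303,131), the first hole (391,147) is uncovered, and the boards have ridden along. Nothing else has moved. Next I'll check the angle and the cap height numerically.

Run:
```python
from h import *; from rig import cams
c=cams.capture("scene")
R=np.array(c["rotation"]);o=np.array(c["xyz"]);K=np.array(c["intrinsics"])
def pj(p):
    q=K@R.T@(np.array(p)-o);u=q[:2]/q[2];return ((u-[180,145]+.5)*4-.5).round(1)
# cap centre at start found at .4946,-.0237 z .104 -> rotate about axis
C=np.array([.61971,-.0121]);v=np.array([.49456,-.0237])-C
for t in(27,30,33):
    a=np.radians(t);w=C+[v[0]*np.cos(a)-v[1]*np.sin(a),v[0]*np.sin(a)+v[1]*np.cos(a)]
    print(t,pj([*w,.104]),pj([*w,.093]))
```

```text
27 [313.  128.1] [314.  137.3]
30 [304.7 130.8] [305.8 139.9]
33 [296.6 133.8] [297.7 142.9]
```

The cap's measured position (303,131) matches 30° with the plunger out, predicted at (304.7,130.8). With the plunger in it would be at row 140. The table is locked in the next hole.

```bash
python3 -c "
from rig import bot;print(bot.hand_in())"
```

```text
the job is handed in; nothing more can be done
None
```

The table was turned one index step (30°) counter-clockwise, the plunger sprang out and locked in the next hole, the boards rode along on their pins, and the job is handed in.

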